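# Check the top stock plate on the jeweller's alloy analyser

### The arm

A 6-joint arm with a two-finger parallel gripper is mounted at the origin on the work surface. World frame = base frame: x ahead of the robot, y to its left, z up, the work surface at z = 0. Lengths are in m, angles in degrees, forces in N, time in s.
With the tool pointing down it reaches from about 0.375 to 0.9 m from the base axis. Payload 3.1 kg.
Tool frame: the origin (TCP) lies on the centre line of the jaws, within the pads' length; the fingertips stand env.tips_ahead ahead of it and the grasp point (between the pads) lies 3 mm ahead of it (env.tips_ahead is the distance from the TCP to the fingertips, in m); z points along the fingers, y is the line along which they close (so a half turn about z gives the same grasp; the last joint's range is limited). The gripper opens to 87 mm and grips with 3 to 60 N. Pads are 19 mm wide; open, the fingers measure 117 mm over their backs; the gripper's body (75 mm by 190 mm) begins 51 mm behind the grasp point.
Start: joints at [-85.342, 30.224, 82.088, -0, 67.689, -10.227], TCP at [0.161, -0.604, 0.245] pointing down, gripper open.
Joint ranges: [-176.69, 176.69], [-43.24, 126.21], [12.49, 139.97], [-82, 262], [0, 151.66], [-163.58, 163.58]. Speed limits (degrees/s): [159.86, 159.86, 180, 180, 180, 180].

### API

Orientations are given as [roll, pitch, yaw] about the fixed x, y, z axes, in that order (R = Rz(yaw) Ry(pitch) Rx(roll)).
In Python, from bench import telemetry, viewer, ticket, env gives the robot as it stands.
- The arm moves only by the shell command python3 -m inch 'ROWS'. ROWS is JSON, a list of rows, each a list of 7 numbers: the shift along the tool's x, y, z as a fraction of full scale, then the turn, a rotation vector about the tool's x, y, z as a fraction of full scale, then the gripper's target within -1 to 1 (fully open at 1, half-way at 0, shut at -1). In form: [[x, y, z, rx, ry, rz, jaw], ...]. A call has exactly 8 rows; each row is the pose to reach, as a shift and turn from the pose commanded when the call began, along the tool's axes at that moment; what a row does not reach only later rows make up. Full scale, the value 1, is 75 cm for a shift and 30 degrees for a turn. A row lasts 1/8 s, in which the tool goes at most 62.5 mm and 10.7 degrees, less where a joint would pass 70% of its speed; a pose out of reach is approached as far as the arm can. A call with a number of a shift or a turn outside -1 to 1 is refused whole. A call with a gripper value outside its range is refused whole. The fingers move at their own pace and stop on an object; the grip force is fixed at half the most. Time passes only in rows, so rows that repeat a pose let the fingers close, or fill a call up. It gives the time, the measured TCP pose, the force, the opening and the grip force at its end, in the units of the state.
- telemetry.observe(): the state, without advancing time (a new reading comes with each control period).
- viewer.read_camera(name): name is "side" or "top"; returns a dict with "frame" (420x560x3 uint8, red, green, blue), "z_map" (420x560 float32, m along the optical axis (not along the pixel's ray), 0 where there is no reading), "fx", "fy", "cx", "cy" (pixels), "k1" (the pictures are not rectified: a ray, as slopes to the right and down, at radius r is drawn at 1 + k1 r^2 times it, then the intrinsics apply), "R" (3x3) and "t" (3): a world point X has camera coordinates R X + t. Camera axes: x right, y down, z forward; pixel columns grow to the right and rows downward; lengths in m; the calibration is good to about 2 mm. A picture is of the moment at which its call begins.
- ticket.close_job(): hands the job in; it is judged then, once.
The state is a dict: "time_s": time; "qpos": joint angles; "qd": joint speeds; "joint_efforts": joint torques, N m; "ee_pos": TCP position; "orientation": TCP orientation; "force": force on the tool from outside, world axes, zero at the start; "wrist_torque": the same for the moment, N m; "width": finger opening in m; "grasp_force": force on a finger pad.
Only numpy, scipy, OpenCV 4.12 (cv2) and the standard library are available. Lean on these libraries where they do the work, as an engineer would, in place of code of your own. Each camera call takes 0.05 s, during which the arm holds its last target. There are 200 camera calls.

### The job

Test the grey titanium plate on the alloy analyser. First swing the orange dust cover on the analyser's sloping face right aside on its pin, up clear of where the plate will stand. Then slide the grey plate, the top one on the wooden sloping rest, sideways along its ledge until it overhangs the rest's left (+y) end by about 40 mm, leave it leaning there, pinch it by the overhanging end, and set it gently on the analyser's ledge so that it leans flat on the face and covers the whole window; let go, and leave the brass plate and the other things where they are.

Things in the scene. Friction and masses are not known exactly. Their poses are not given: they have to be found in the camera images.
- rack_face: Fixed wooden rest. Face at 60 deg to level, looking away from the robot. Origin: on the face, middle of its foot where it meets the ledge, 60 mm above the bench; x down the slope, y left along the ledge, z out of the face. Board y -70 to 70, up to x=-88, z -10 to 0. Ledge top at x=0, stands out to z=24. 2.5 mm lips at both ends of the board hold only the brass plate. Free space beyond its ends.
- rack_end (a point): Middle of the rest's open +y end, on the face (x=-44, y=70, z=0 mm in rack_face). Past it there is free space behind an overhanging plate: one finger can go behind and one in front, coming down the slope. Below is only the wooden foot, 130 x 130 x 18 mm, on the bench.
- plate: Loose dark grey titanium plate, 80 (x) x 130 (y) x 4 mm (z), about 0.19 kg. Origin: centre of its underside; axes as the rest's face. It starts on the brass plate, foot on the ledge (x=-40, z=4 mm in the rest's frame), shifted up to 8 mm in y. Closed fingers pressed on its outer side with 5 to 15 N drag it along; it stays where left on the ledge. Polished: it slides easily; friction varies.
- brass_plate: Loose brass plate, 80 x 130 x 4 mm, 0.35 kg, between the rest's face and the grey plate, held by the lips. Origin: centre of its underside; axes as the rest's face. It must stay.
- sample_face: Fixed white analyser head. Face at 60 deg to level, looking away from the robot. Origin: on the face, middle of its foot where it meets the blue ledge, 65 mm above the bench; x down the slope, y left, z out of the face. Head y -40 to 40, up to x=-104, z -60 to 0. Ledge top at x=0, 80 mm wide, stands out to z=16. Free space beside the head. Foot of the stand 150 x 120 x 16 mm.
- window (a point): Centre of the black round window, flush with the analyser's face, radius 17 mm with its rim, at x=-45, y=0 mm in sample_face. A plate set with its middle 10 to 20 mm to the +y side of it covers it and leaves about 40 mm overhanging the head's +y side, where a finger behind the plate has room.
- dust_cover (a joint): Angle (rad) of the orange dust cover on its pin, which stands square to the analyser's face at x=-94, y=0 mm. 0: hanging over the window; starts 0 to 0.25; swings only to the -y side, stop at 2.05; the plate's place is clear from 1.75 on. Stays where left (0.04 N m). Disc radius 20, centre 49 mm from the pin, 1 to 5 mm off the face; knob at x=-94+49cos, y=-49sin mm.
- cover_knob (a point): Point on the axis of the black round knob on the dust cover, 22 mm off the face. Knob 14 mm across, axis square to the face, from 5 to 32 mm off it. Pinched across y by an upright tool it slips round between the fingers while the cover turns.
- gift_box: Bystander: dark navy jewellery box, 92 x 92 x 42 mm. Origin: centre of its underside.
- gold_ring: Bystander: plain gold finger ring lying flat, 23 mm across, 6 mm high. Origin: centre of its underside.
- polish_jar: Bystander: green jar of polish, 48 mm across, 50 mm high. Origin: centre of its underside.
Not all that is in view belongs to the job. What is meant by the plate is not red, and is the smaller of those in its own colour. What is shaped like the part that bears rack_face but red is not meant.

How it is judged (in metres and radians):
On the way, in this order (a step that is already met when the one before it is completed fails the run):
1. the dust cover is swung aside, past 1.75 rad (value of joint dust_cover above 1.75 rad), for 0.2 s.
2. the grey plate, still leaning flat on the rest and standing on its ledge, overhangs the rest's +y end by 25 to 60 mm, untouched by the fingers (y of plate in the frame of rack_face between 0.03 and 0.065 m and z of plate in the frame of rack_face between 0 and 0.009 m and x of plate in the frame of rack_face between -0.047 and -0.034 m and angle between the z axis of plate and the z axis of rack_face, either way round below 0.12 rad and contact force between the fingers and plate below 0.3 N), for 0.1 s.
3. the grey plate is pinched and lifted off the rest (contact force between the fingers and plate above 1 N and contact force between plate and rack_face below 0.05 N and contact force between plate and brass_plate below 0.05 N and distance between plate and rack_face above 0.08 m), for 0.1 s.
At the end, for the whole second after the job is handed in: Cover past 1.7 rad; grey plate released, at rest, lower edge on the analyser's ledge (5 mm), flat on the face (4 mm, 4.5 degrees), not turned over 4.5 degrees, middle within 42 mm of the window's along the ledge; brass plate within 12 mm, box, ring and jar within 25 mm of their starts (value of joint dust_cover above 1.7 rad and y of plate in the frame of sample_face between -0.042 and 0.042 m and z of plate in the frame of sample_face between -0.003 and 0.004 m and x of plate in the frame of sample_face between -0.045 and -0.035 m and angle between the z axis of plate and the z axis of sample_face, either way round below 0.08 rad and angle between the y axis of plate and the y axis of sample_face, either way round below 0.08 rad and linear speed of plate below 0.01 m/s and contact force between the fingers and plate below 0.05 N and distance of brass_plate from where it was at the start of the episode below 0.012 m and distance of each of gift_box, gold_ring, polish_jar from where it was at the start of the episode below 0.025 m); the robot touches nothing.
It fails at once if the brass plate is dragged out of place (more than 12 mm) (distance of brass_plate from where it was at the start of the episode above 0.012 m).
It fails at once if the plate is banged on the analyser (over 40 N) (contact force between plate and sample_face above 40 N).
It fails at once if the box, ring or jar is pushed more than 25 mm (distance of any of gift_box, gold_ring, polish_jar from where it was at the start of the episode above 0.025 m).
It also fails if it takes over 72 s, if anything falls off the work surface, if the arm or the gripper's body presses on something with over 40 N, if the wrist force passes 120 N, or if a joint passes its speed limit or range.

## Working session

There is one attempt and no reset: what is moved stays moved. The work goes in short steps, Python scripts to look and compute and a shell command to move; the robot and the scene stay as the last step left them, time stands still between calls to the robot, and variables do not carry over. Pictures are saved under pics/ and viewed, at most 10 in all, crops included, and the job is handed in when it is done.

```bash
ls; mkdir -p pics; python3 - <<'E'
from bench import telemetry, viewer, env
import cv2, numpy as np
print(telemetry.observe(), env.tips_ahead)
for n in("side","top"):
    d=viewer.read_camera(n); cv2.imwrite(f"pics/{n}0.png",d["frame"][...,::-1]); np.savez(f"{n}0.npz",**d)
    print(n,d["fx"],d["fy"],d["cx"],d["cy"],d["k1"],d["R"],d["t"])
E
```

```text
pics
{'time_s': 0.0, 'qpos': array([-8.53425766e+01,  3.02781101e+01,  8.21581935e+01, -6.55870410e-04,
        6.76902074e+01, -1.02272401e+01]), 'qd': array([ 0.04884072,  0.07394414,  0.09602517,  0.07450929, -0.00332654,
        0.0557622 ]), 'joint_efforts': array([-2.77496301e-04, -4.40042818e+01, -1.76595801e+01,  6.34020218e-02,
        5.83493756e-02, -1.58813668e-04]), 'ee_pos': array([ 0.16051404, -0.60330415,  0.24357075]), 'orientation': array([-1.79875391e+02, -2.18657508e-02,  1.48848894e+01]), 'force': array([0.74038535, 1.12945803, 0.22805378]), 'wrist_torque': array([-0.05310972,  0.01572146, -0.02086905]), 'grasp_force': 0.0, 'width': 0.08696179600782157} 0.022
side 460.6105063809191 460.6105063809191 281.67510694778065 211.17742441787493 -0.04406241712348783 [[ 0.99729841 -0.07161336 -0.01635234]
 [-0.06322051 -0.72343501 -0.68749178]
 [ 0.03740374  0.68666827 -0.72600802]] [-0.53426907  0.15592119  1.12592649]
top 476.7629125166986 476.7629125166986 278.25108960710116 207.8637101606879 0.031796341210951234 [[-0.02742748 -0.99945935 -0.01813113]
 [-0.99887395  0.0281048  -0.03822252]
 [ 0.03871143  0.01706236 -0.99910475]] [0.07242362 0.52819422 1.15003048]
```

View pics/side0.png

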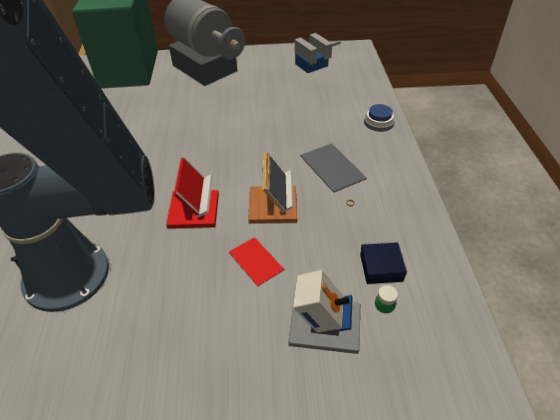

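View pics/top0.png

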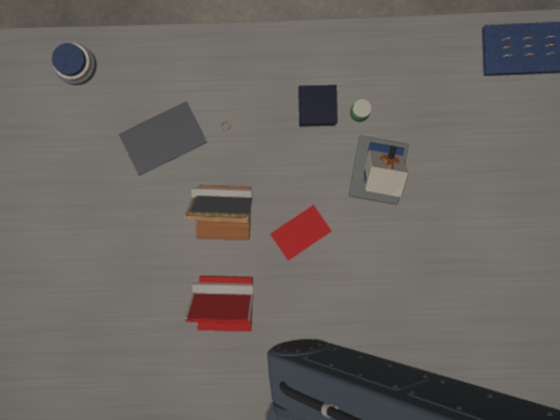

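The two views contain several candidates:
- **Rests:** the wooden one is at side (272,190) / top (222,212). The red one at side (193,195) is the excluded look-alike.
- **Grey plates:** the leaning one is at side (278,185), and a larger one lies flat at (333,167). The smaller one on the wooden rest is meant.
- **Red plate:** at side (257,260), not meant.
- **Analyser:** at side (325,310) / top (382,170), with the knob at side (342,301) and top (392,152).
- **Bystanders:** the box is at top (318,105), the jar at (361,110) and the ring at (226,126).

I'll confirm with one enlarged crop and measure.

```bash
cat > h.py <<'E'
import numpy as np, cv2
from scipy.spatial.transform import Rotation as Ro
def cam(n,save=None):
    from bench import viewer
    d=viewer.read_camera(n)
    if save: cv2.imwrite(f"pics/{save}.png",d["frame"][...,::-1])
    return d
def K(d): return np.array([[d["fx"],0,d["cx"]],[0,d["fy"],d["cy"]],[0,0,1.]])
def dist(d): return np.array([float(d["k1"]),0,0,0])
def cloud(d):
    v,u=np.mgrid[0:420,0:560]
    p=cv2.undistortPoints(np.stack([u,v],-1).reshape(-1,1,2).astype(float),K(d),dist(d)).reshape(420,560,2)
    z=d["z_map"]; c=np.dstack([p*z[...,None],z])
    return (c-d["t"])@d["R"]      # R^T (c-t)
def proj(d,X):
    return cv2.projectPoints(np.atleast_2d(X).astype(float),cv2.Rodrigues(d["R"])[0],d["t"],K(d),dist(d))[0].reshape(-1,2)
def face(o,yaw):  # frame 4x4 of a 60deg face: z out (horizontal part along yaw), x down slope, y left
    c,s=np.cos(yaw),np.sin(yaw); h=np.array([c,s,0]); k=np.array([0,0,1.])
    a=np.radians(60); z=np.sin(a)*h+np.cos(a)*k; x=np.cos(a)*h-np.sin(a)*k
    T=np.eye(4); T[:3,0]=x; T[:3,1]=np.cross(z,x); T[:3,2]=z; T[:3,3]=o; return T
E
python3 - <<'E'
from h import *
s=dict(np.load("side0.npz")); t=dict(np.load("top0.npz"))
a=cv2.resize(s["frame"][140:360,150:420],None,fx=1.6,fy=1.6,interpolation=cv2.INTER_CUBIC)
b=cv2.resize(t["frame"][125:250,180:300],None,fx=2.8,fy=2.8,interpolation=cv2.INTER_CUBIC)
H=352; im=np.zeros((H,a.shape[1]+b.shape[1],3),np.uint8); im[:a.shape[0],:a.shape[1]]=a[:H]; im[:b.shape[0],a.shape[1]:]=b[:H]
cv2.imwrite("pics/crop1.png",im[...,::-1])
for n,d in(("side",s),("top",t)):
    C=cloud(d); f=d["frame"].astype(int)
    print(n,"cam pos",-d["R"].T@d["t"])
    pts=[(278,185),(283,180),(290,190),(262,210),(320,300),(312,315),(342,301),(346,315),(387,262),(387,303)] if n=="side" else [(222,205),(222,193),(225,228),(385,182),(390,158),(392,152),(380,150),(318,105),(361,105),(226,126)]
    for u,v in pts: print((u,v),f[v,u],C[v,u].round(3))
E
```

```text
side cam pos [ 0.50056926 -0.69859995  0.91588965]
(278, 185) [60 60 60] [0.54  0.17  0.096]
(283, 180) [60 61 61] [0.556 0.214 0.073]
(290, 190) [211 205 189] [0.572 0.175 0.071]
(262, 210) [183 113  65] [0.494 0.163 0.015]
(320, 300) [134 128 114] [ 0.597 -0.216  0.149]
(312, 315) [96 91 81] [ 0.583 -0.221  0.103]
(342, 301) [17 16 16] [ 0.645 -0.204  0.12 ]
(346, 315) [ 37  71 110] [ 0.657 -0.207  0.069]
(387, 262) [29 34 54] [ 0.782 -0.058  0.041]
(387, 303) [90 87 76] [ 0.757 -0.168  0.04 ]
top cam pos [0.48506652 0.03791744 1.17050295]
(222, 205) [57 56 56] [0.536 0.182 0.105]
(222, 193) [155 149 141] [0.566 0.186 0.069]
(225, 228) [127  83  55] [0.485 0.188 0.018]
(385, 182) [152 144 132] [ 0.574 -0.176  0.14 ]
(390, 158) [60 43 35] [ 0.629 -0.194  0.115]
(392, 152) [37 36 35] [ 0.642 -0.198  0.121]
(380, 150) [43 62 89] [ 0.655 -0.183  0.065]
(318, 105) [40 41 52] [ 0.77  -0.044  0.045]
(361, 105) [154 149 136] [ 0.766 -0.145  0.05 ]
(226, 126) [118 115 110] [ 0.737  0.182 -0.001]
```

View pics/crop1.png

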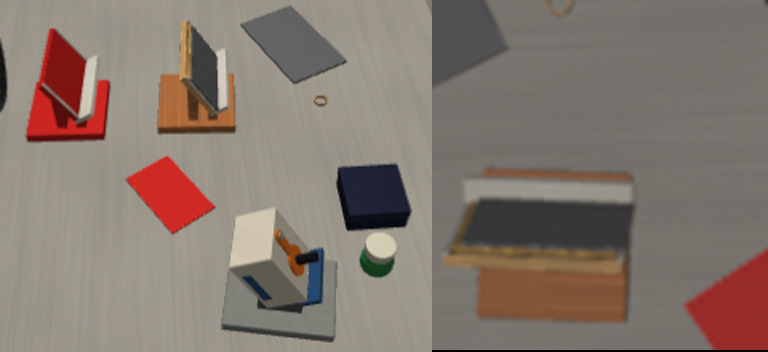

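The crop shows a dark grey plate leaning on the brass plate in the wooden rest at crop (205,65), with the open +y end upward and to the left. The analyser has its orange cover hanging near 0 and the black knob at crop (305,257). The target choices hold, so I'll fit the frames next.

```bash
cat > fit.py <<'E'
from h import *
s=dict(np.load("side0.npz")); t=dict(np.load("top0.npz"))
def rect(P):
    r=cv2.minAreaRect((P[:,:2]*1000).astype(np.float32)); return r
def plane(P):
    c=P.mean(0); 
    for _ in range(4):
        n=np.linalg.svd(P-c,full_matrices=False)[2][2]; e=(P-c)@n; P=P[abs(e)<2.5*e.std()+1e-4]; c=P.mean(0)
    n*=np.sign(n[2]); return n,c,len(P)
for n,d in(("side",s),("top",t)):
    C=cloud(d); f=d["frame"].astype(int); r,g,b=f[...,0],f[...,1],f[...,2]
    X,Y,Z=C[...,0],C[...,1],C[...,2]
    R=(X>.42)&(X<.62)&(Y>.08)&(Y<.30)
    m=R&(abs(r-b)<12)&(r<85)&(Z>.055); m=cv2.erode(m.astype(np.uint8),np.ones((3,3)))>0
    nn,c,k=plane(C[m]); print(n,"plate n",nn.round(3),"tilt",np.degrees(np.arccos(nn[2])).round(1),"yaw",np.degrees(np.arctan2(nn[1],nn[0])).round(2),c.round(4),k)
    m=R&(r-b>30)&(abs(Z-.018)<.006); P=C[m]; print(" foot",rect(P),len(P))
    m=R&(r>130)&(r-b<40)&(abs(Z-.066)<.012); P=C[m]; print(" ledge",rect(P),len(P),np.median(Z[m]))
    A=(X>.50)&(X<.70)&(Y>-.30)&(Y<-.10)
    m=A&(abs(Z-.016)<.006); print(" afoot",rect(C[m]),m.sum())
    m=A&(Z>.09)&(r>75)&(r-b<40); 
    print(" head",rect(C[m]),m.sum(), Z[m].max())
    m=A&(r-b>60); print(" orange",m.sum(),C[m].mean(0).round(4))
    m=A&(r<45)&(abs(r-b)<15)&(Z>.09); print(" knob",m.sum(),C[m].mean(0).round(4), C[m].min(0).round(3),C[m].max(0).round(3))
    m=A&(b-r>25)&(Z>.05); print(" blue",rect(C[m]),m.sum())
    bx=(X>.70)&(X<.85)&(Y>-.12)&(Y<.02)&(Z>.03); print(" box",rect(C[bx]))
E
python3 fit.py
```

```text
side plate n [ 0.866 -0.054  0.496] tilt 60.2 yaw -3.54 [0.5381 0.1749 0.1001] 397
 foot ((523.5480346679688, 187.4605712890625), (132.48480224609375, 130.16123962402344), 85.96696472167969) 928
 ledge ((569.5780639648438, 188.00732421875), (142.596923828125, 18.17435073852539), 86.8161392211914) 243 0.06655788296929205
 afoot ((616.4654541015625, -190.64834594726562), (121.15814208984375, 150.9597930908203), 79.76359558105469) 1699
 head ((598.5826416015625, -185.32559204101562), (81.10881805419922, 96.47359466552734), 77.86591339111328) 1575 0.15509345533260238
 orange 179 [ 0.6242 -0.1969  0.1202]
 knob 72 [ 0.6439 -0.2027  0.1179] [ 0.631 -0.207  0.107] [ 0.657 -0.196  0.127]
 blue ((619.5643310546875, -190.31454467773438), (79.76597595214844, 100.96959686279297), 78.85890197753906) 351
 box ((776.2923583984375, -45.058753967285156), (94.23457336425781, 93.70751953125), 89.97319030761719)
top plate n [ 0.865 -0.057  0.498] tilt 60.2 yaw -3.8 [0.5369 0.1808 0.1041] 737
 foot ((523.4165649414062, 191.299560546875), (129.01351928710938, 128.8091278076172), 86.11701965332031) 1063
 ledge ((567.1624755859375, 189.245361328125), (136.6494903564453, 16.117761611938477), 88.08724212646484) 361 0.06751943030950966
 afoot ((616.8482055664062, -187.60885620117188), (120.01554870605469, 150.1703338623047), 78.10615539550781) 1200
 head ((604.4248046875, -184.770751953125), (80.44147491455078, 109.93220520019531), 77.95903015136719) 1334 0.15986890958167074
 orange 82 [ 0.6218 -0.1901  0.1241]
 knob 59 [ 0.6427 -0.1976  0.1193] [ 0.632 -0.206  0.113] [ 0.655 -0.191  0.126]
 blue ((657.4688110351562, -196.17550659179688), (78.73312377929688, 14.58273696899414), 77.44268035888672) 190
 box ((774.8866577148438, -43.610816955566406), (91.61642456054688, 93.8247299194336), 89.74365234375)
```

```bash
cat >> h.py <<'E'
RK=face([.5534,.1892,.06],np.radians(-3.8))
def mkAN(ho,lo,deg):
    a=np.radians(deg); return face([ho*np.cos(a)-lo*np.sin(a),ho*np.sin(a)+lo*np.cos(a),.065],a)
AN=mkAN(.676,-.0562,-12)
def pt(F,x,y,z): return (F@[x/1000,y/1000,z/1000,1])[:3]
def loc(F,P): return (np.atleast_2d(P)-F[:3,3])@F[:3,:3]*1000
def plan(p,R):
    "grasp-point target p, tool rotation R -> shift/turn fractions from measured pose"
    from bench import telemetry
    o=telemetry.observe(); R0=Ro.from_euler('xyz',o["orientation"],degrees=True).as_matrix()
    tcp=np.asarray(p)-R[:,2]*.003
    d=R0.T@(tcp-o["ee_pos"])/.75; w=np.degrees(Ro.from_matrix(R0.T@R).as_rotvec())/30
    return d.round(4),w.round(4)
def state():
    from bench import telemetry
    o=telemetry.observe(); R0=Ro.from_euler('xyz',o["orientation"],degrees=True).as_matrix()
    print("t",round(o["time_s"],2),"ee",o["ee_pos"].round(4),"ori",o["orientation"].round(1),"F",o["force"].round(1),"w",round(o["width"],4),"g",round(o["grasp_force"],1),"q",o["qpos"].round(0))
    return o["ee_pos"]+R0[:,2]*.003,R0
def down(F):
    y=-F[:3,1]; z=np.array([0,0,-1.]); return np.c_[np.cross(y,z),y,z]
E
python3 - <<'E'
from h import *
for n in("side","top"):
    d=dict(np.load(n+"0.npz")); C=cloud(d).reshape(-1,3); f=d["frame"].reshape(-1,3).astype(int)
    L=loc(AN,C); r,g,b=f.T
    m=(abs(L[:,1])<36)&(L[:,0]>-98)&(L[:,0]<-8)&(abs(L[:,2])<8)&(r-b<45)&(r>70)
    P=C[m]; c=P.mean(0); nn=np.linalg.svd(P-c,full_matrices=False)[2][2]; nn*=np.sign(nn[2])
    print(n,m.sum(),"face z med",np.median(L[m,2]).round(1),"yaw",np.degrees(np.arctan2(nn[1],nn[0])).round(1),"tilt",np.degrees(np.arccos(nn[2])).round(1))
    m=(L[:,2]>12)&(L[:,2]<40)&(L[:,0]>-75)&(L[:,0]<-25)&(abs(L[:,1])<30)&(r<60); print(" knob",np.median(L[m],0).round(1),m.sum())
    L=loc(RK,C); m=(abs(L[:,1])<90)&(L[:,0]>-85)&(L[:,0]<-5)&(abs(L[:,2]-8)<4)&(r<85)&(abs(r-b)<12)
    print(" plate y",np.percentile(L[m,1],[0,1,99,100]).round(1),"x",np.percentile(L[m,0],[1,99]).round(1),"z",np.median(L[m,2]).round(1))
k=pt(AN,-45,-6,25); print("knob",k)
print(plan(k+[0,0,.1],down(AN)))
E
```

```text
side 391 face z med 1.9 yaw -11.4 tilt 59.7
 knob [-48.2  -8.4  25.3] 76
 plate y [-76.9 -74.7  53.8  55.6] x [-78.6  -5.4] z 7.6
top 313 face z med 1.2 yaw -11.8 tilt 60.2
 knob [-49.8  -3.4  23.6] 63
 plate y [-72.4 -70.7  55.1  57. ] x [-81.4  -7.1] z 8.2
knob [ 0.64746487 -0.20121249  0.11647114]
(array([ 0.7652, -0.3515,  0.0332]), array([-3.700e-03,  2.000e-04,  8.961e-01]))
```

```bash
sed -i 's/mkAN(.676,-.0562,-12)/mkAN(.677,-.0562,-11.8)/' h.py
python3 -m inch '[[0.1,-0.05,0.004,0,0,0.1,1],[0.2,-0.09,0.008,0,0,0.25,1],[0.28,-0.13,0.012,0,0,0.4,1],[0.36,-0.17,0.016,0,0,0.55,1],[0.44,-0.2,0.02,0,0,0.7,1],[0.52,-0.24,0.022,0,0,0.8,1],[0.58,-0.27,0.025,0,0,0.9,1],[0.64,-0.3,0.028,0,0,0.9,1]]'
python3 - <<'E'
from h import *
state(); print(plan(pt(AN,-45,-6,25)+[0,0,.06],down(AN)))
E
```

```text
time_s: 1.1
ee_pos: [0.5448, -0.2818, 0.2244]
orientation: [-180.0, 0.0, -12.1]
force: [0.1, -0.7, 0.3]
width: 0.0866
grasp_force: 0.0
t 1.1 ee [ 0.5448 -0.2818  0.2244] ori [-180.     0.   -12.1] F [ 0.1 -0.7  0.3] w 0.0866 g 0.0 q [-38.  31.  85.  -0.  64.  64.]
(array([ 0.1129, -0.137 ,  0.0599]), array([-0.0001,  0.0009, -0.0111]))
```

```bash

python3 -m inch '[[0.05,-0.06,0,0,0,0,0],[0.09,-0.11,0,0,0,0,0],[0.113,-0.137,0.01,0,0,0,0],[0.113,-0.137,0.03,0,0,0,0],[0.113,-0.137,0.05,0,0,0,0],[0.113,-0.137,0.06,0,0,0,0],[0.113,-0.137,0.06,0,0,0,0],[0.113,-0.137,0.06,0,0,0,0]]'
python3 - <<'E'
from h import *
state(); d=cam("top"); e=cam("side")
c=proj(d,pt(AN,-45,-6,25)).astype(int)[0]; print(c); a=d["frame"][c[1]-40:c[1]+60,c[0]-50:c[0]+50]
c=proj(e,pt(AN,-45,-6,25)).astype(int)[0]; print(c); b=e["frame"][c[1]-60:c[1]+40,c[0]-50:c[0]+50]
im=cv2.resize(np.hstack([a,b]),None,fx=4,fy=4,interpolation=cv2.INTER_CUBIC); cv2.imwrite("pics/k1.png",im[...,::-1])
print(plan(pt(AN,-45,-6,25)+[0,0,.008],down(AN)))
E
```

```text
time_s: 2.1
ee_pos: [0.6479, -0.2016, 0.1803]
orientation: [180.0, -0.1, -12.2]
force: [0.2, -0.2, 0.1]
width: 0.0438
grasp_force: 0.0
t 2.1 ee [ 0.6479 -0.2016  0.1803] ori [ 1.80e+02 -1.00e-01 -1.22e+01] F [ 0.2 -0.2  0.1] w 0.0438 g 0.0 q [-27.  38.  77.  -0.  64.  75.]
[392 148]
[343 299]
(array([ 0.0005, -0.003 ,  0.0709]), array([ 0.0008, -0.0027, -0.0115]))
```

View pics/k1.png

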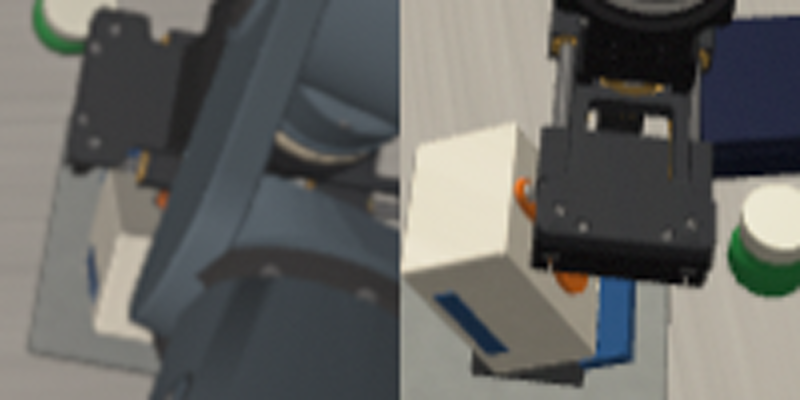

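The gripper hangs over the cover and hides the knob (side crop about (590,280)). It is lined up with the analyser's face, so I'll descend and pinch.

```bash

python3 -m inch '[[0,-0.003,0.015,0,0,0,0],[0,-0.003,0.03,0,0,0,0],[0,-0.003,0.045,0,0,0,0],[0,-0.003,0.06,0,0,0,0],[0,-0.003,0.071,0,0,0,0],[0,-0.003,0.071,0,0,0,-0.3],[0,-0.003,0.071,0,0,0,-1],[0,-0.003,0.071,0,0,0,-1]]'
python3 - <<'E'
from h import *
g,R=state(); print(loc(AN,g).round(1))
E
```

```text
time_s: 3.2
ee_pos: [0.6488, -0.1987, 0.1272]
orientation: [180.0, -0.1, -12.1]
force: [0.2, 0.3, 0.5]
width: 0.0212
grasp_force: 0.0
t 3.2 ee [ 0.6488 -0.1987  0.1272] ori [ 1.80e+02 -1.00e-01 -1.21e+01] F [0.2 0.3 0.5] w 0.0212 g 0.0 q [-26.  42.  79.   0.  59.  76.]
[[-51.9  -5.6  28.5]]
```

```bash

python3 -m inch '[[0,0,0,0,0,0,-1],[0,0,0,0,0,0,-1],[0,0,0,0,0,0,-1],[0,0,0,0,0,0,-1],[0,0,0,0,0,0,-1],[0,0,0,0,0,0,-1],[0,0,0,0,0,0,-1],[0,0,0,0,0,0,-1]]'
python3 - <<'E'
from h import *
g,R=state(); print(loc(AN,g).round(1))
for th0 in (.12,):
  k0=np.array([49*np.cos(th0),-49*np.sin(th0),0])
  for th in np.linspace(th0,1.98,17)[1:]:
    dl=np.array([49*np.cos(th),-49*np.sin(th),0])-k0
    print(round(th,2),(R.T@(AN[:3,:3]@dl)/750).round(4))
E
```

```text
time_s: 4.2
ee_pos: [0.6487, -0.1987, 0.1269]
orientation: [180.0, -0.0, -12.1]
force: [-0.1, -0.9, 4.4]
width: 0.0131
grasp_force: 30.0
t 4.2 ee [ 0.6487 -0.1987  0.1269] ori [180.   -0.  -12.1] F [-0.1 -0.9  4.4] w 0.0131 g 30.0 q [-26.  42.  79.  -0.  59.  76.]
[[-51.7  -5.7  28.3]]
0.24 [-0.0006  0.0075 -0.0012]
0.35 [-0.0017  0.0147 -0.0031]
0.47 [-0.0032  0.0217 -0.0057]
0.58 [-0.005   0.0283 -0.009 ]
0.7 [-0.0073  0.0344 -0.0129]
0.82 [-0.0099  0.0399 -0.0175]
0.93 [-0.0127  0.0448 -0.0225]
1.05 [-0.0159  0.0489 -0.028 ]
1.17 [-0.0193  0.0524 -0.0339]
1.28 [-0.0228  0.055  -0.0401]
1.4 [-0.0265  0.0567 -0.0465]
1.52 [-0.0303  0.0576 -0.053 ]
1.63 [-0.034   0.0576 -0.0596]
1.75 [-0.0378  0.0567 -0.0661]
1.86 [-0.0415  0.055  -0.0725]
1.98 [-0.0451  0.0524 -0.0787]
```

```bash

python3 -m inch '[[-0.0006,0.0075,-0.0012,0,0,0,-1],[-0.0017,0.0147,-0.0031,0,0,0,-1],[-0.0032,0.0217,-0.0057,0,0,0,-1],[-0.005,0.0283,-0.009,0,0,0,-1],[-0.0073,0.0344,-0.0129,0,0,0,-1],[-0.0099,0.04,-0.0175,0,0,0,-1],[-0.0127,0.0448,-0.0225,0,0,0,-1],[-0.0127,0.0448,-0.0225,0,0,0,-1]]'
python3 - <<'E'
from h import *
g,R=state(); print(loc(AN,g).round(1))
E
```

```text
time_s: 5.2
ee_pos: [0.6329, -0.2279, 0.1432]
orientation: [-179.8, -0.1, -12.2]
force: [4.3, 3.2, 1.9]
width: 0.0129
grasp_force: 30.0
t 5.2 ee [ 0.6329 -0.2279  0.1432] ori [-1.798e+02 -1.000e-01 -1.220e+01] F [4.3 3.2 1.9] w 0.0129 g 30.0 q [-29.  40.  80.   0.  60.  73.]
[[-70.5 -37.5  28.2]]
```

Going well; I'll finish the arc (differences from the 0.93 rad point).

```bash

python3 -m inch '[[-0.0032,0.0041,-0.0055,0,0,0,-1],[-0.0066,0.0076,-0.0114,0,0,0,-1],[-0.0101,0.0102,-0.0176,0,0,0,-1],[-0.0138,0.0119,-0.024,0,0,0,-1],[-0.0176,0.0128,-0.0305,0,0,0,-1],[-0.0213,0.0128,-0.0371,0,0,0,-1],[-0.0251,0.0119,-0.0436,0,0,0,-1],[-0.0288,0.0102,-0.05,0,0,0,-1]]'
python3 -m inch '[[-0.0018,-0.0013,-0.0031,0,0,0,-1],[-0.0036,-0.0026,-0.0062,0,0,0,-1],[-0.0036,-0.0026,-0.0062,0,0,0,-1],[-0.0036,-0.0026,-0.0062,0,0,0,-0.4],[-0.0036,-0.0026,-0.0062,0,0,0,0],[-0.0036,-0.0026,-0.0062,0,0,0,0],[-0.0036,-0.0026,-0.02,0,0,0,0],[-0.0036,-0.0026,-0.06,0,0,0,0]]'
python3 -m inch '[[0,0,-0.03,0,0,0,0],[0,0,-0.06,0,0,0,0],[0,-0.03,-0.08,0,0,0,0],[0,-0.08,-0.08,0,0,0,-1],[0,-0.13,-0.08,0,0,0,-1],[0,-0.18,-0.08,0,0,0,-1],[0,-0.23,-0.08,0,0,0,-1],[0,-0.28,-0.08,0,0,0,-1]]'
python3 - <<'E'
from h import *
g,R=state(); e=cam("side"); d=cam("top")
for d in(e,d):
    C=cloud(d).reshape(-1,3); f=d["frame"].reshape(-1,3).astype(int); L=loc(AN,C); r,g,b=f.T
    m=(L[:,2]>12)&(L[:,2]<40)&(L[:,0]>-130)&(L[:,0]<-15)&(abs(L[:,1])<70)&(r<60)&(abs(r-b)<15); print(" knob",np.median(L[m],0).round(1),m.sum())
    m=(L[:,2]>-4)&(L[:,2]<12)&(L[:,0]>-130)&(L[:,0]<-15)&(abs(L[:,1])<75)&(r-b>50); print(" orange",np.median(L[m],0).round(1),m.sum())
E
```

```text
time_s: 6.2
ee_pos: [0.6087, -0.2355, 0.1817]
orientation: [179.7, -0.0, -12.1]
force: [0.9, -7.5, -2.6]
width: 0.0125
grasp_force: 30.0
time_s: 7.2
ee_pos: [0.6058, -0.2287, 0.2249]
orientation: [-179.9, 0.3, -12.1]
force: [-0.4, 0.5, 0.1]
width: 0.0431
grasp_force: 0.0
time_s: 8.2
ee_pos: [0.6508, -0.0212, 0.286]
orientation: [-180.0, 0.1, -12.0]
force: [0.6, -0.2, 0.3]
width: 0.0039
grasp_force: 0.0
t 8.2 ee [ 0.6508 -0.0212  0.286 ] ori [-1.8e+02  1.0e-01 -1.2e+01] F [ 0.6 -0.2  0.3] w 0.0039 g 0.0 q [-12.  30.  75.   0.  75.  90.]
 knob [-107.9  -52.6   24.9] 83
 orange [-103.5  -45.5    5.4] 225
 knob [-110.3  -47.6   23. ] 50
 orange [-105.5  -34.8    4.3] 155
```

Measured as the change in knob position, the cover is only at about 1.8 rad, which is too close to 1.75. I'll pinch the knob again and push toward the stop.

```bash
python3 - <<'E'
from h import *
k=pt(AN,-106,-47.5,25)
print(plan(k+[0,0,.06],down(AN))); print(k)
v=AN[:3,:3]@np.array([-12,4,0]); print((down(AN).T@v/750).round(4))
E
```

```text
(array([0.0063, 0.2916, 0.0708]), array([-0.0046,  0.003 ,  0.0004]))
[ 0.61080011 -0.23354155  0.16929869]
[-0.008  -0.0053 -0.0139]
```

```bash

python3 -m inch '[[0.001,0.07,0,0,0,0,0],[0.003,0.15,0,0,0,0,0],[0.006,0.22,0.01,0,0,0,0],[0.006,0.292,0.04,0,0,0,0],[0.006,0.292,0.08,0,0,0,0],[0.006,0.292,0.115,0,0,0,0],[0.006,0.292,0.143,0,0,0,0],[0.006,0.292,0.143,0,0,0,0]]'
python3 -m inch '[[0,0,0,0,0,0,-0.4],[0,0,0,0,0,0,-1],[0,0,0,0,0,0,-1],[0,0,0,0,0,0,-1],[0,0,0,0,0,0,-1],[0,0,0,0,0,0,-1],[0,0,0,0,0,0,-1],[0,0,0,0,0,0,-1]]'
python3 -c "
from h import *
g,R=state(); print(loc(AN,g).round(1))"
```

```text
time_s: 9.3
ee_pos: [0.6083, -0.2385, 0.1768]
orientation: [-179.9, 0.3, -12.1]
force: [-0.1, 0.2, -0.5]
width: 0.043
grasp_force: 0.0
time_s: 10.3
ee_pos: [0.6111, -0.2359, 0.179]
orientation: [-179.6, -0.1, -12.1]
force: [4.0, 8.0, -0.0]
width: 0.0132
grasp_force: 30.0
t 10.3 ee [ 0.6111 -0.2359  0.179 ] ori [-1.796e+02 -1.000e-01 -1.210e+01] F [ 4.  8. -0.] w 0.0132 g 30.0 q [-31.  37.  81.   0.  62.  71.]
[[-111.4  -49.7   29.1]]
```

```bash

python3 -m inch '[[-0.0025,-0.001,-0.004,0,0,0,-1],[-0.0045,-0.0025,-0.0075,0,0,0,-1],[-0.0065,-0.004,-0.011,0,0,0,-1],[-0.008,-0.0053,-0.0139,0,0,0,-1],[-0.009,-0.0063,-0.016,0,0,0,-1],[-0.009,-0.0063,-0.016,0,0,0,-1],[-0.009,-0.0063,-0.016,0,0,0,-0.5],[-0.009,-0.0063,-0.016,0,0,0,0]]'
python3 -m inch '[[0,0,-0.03,0,0,0,0],[0,0,-0.07,0,0,0,0],[0,-0.03,-0.1,0,0,0,0],[0,-0.08,-0.1,0,0,0,-1],[0,-0.13,-0.1,0,0,0,-1],[0,-0.18,-0.1,0,0,0,-1],[0,-0.23,-0.1,0,0,0,-1],[0,-0.3,-0.1,0,0,0,-1]]'
python3 - <<'E'
from h import *
g,R=state(); e=cam("side"); d=cam("top")
for d in(e,d):
    C=cloud(d).reshape(-1,3); f=d["frame"].reshape(-1,3).astype(int); L=loc(AN,C); r,g,b=f.T
    m=(L[:,2]>12)&(L[:,2]<40)&(L[:,0]>-130)&(L[:,0]<-15)&(abs(L[:,1])<70)&(r<60)&(abs(r-b)<15); print(" knob",np.median(L[m],0).round(1),m.sum())
def ptool(el,F):  # tool pointing into the face: axis el deg below horizontal toward robot, tool x?
    h=F[:3,2]*[1,1,0]; h/=np.linalg.norm(h); a=np.radians(el); z=-np.cos(a)*h-np.sin(a)*np.array([0,0,1]); y=-F[:3,1]; return np.c_[np.cross(y,z),y,z]
R=ptool(60,RK); print(plan(pt(RK,-50,-8,8)+.019*0-R[:,2]*(.019+.06),R)); print(R)
E
```

```text
time_s: 11.3
ee_pos: [0.604, -0.2338, 0.191]
orientation: [179.9, -0.0, -12.1]
force: [0.5, -0.6, -0.3]
width: 0.0249
grasp_force: 0.0
time_s: 12.3
ee_pos: [0.6515, -0.014, 0.2662]
orientation: [179.9, -0.1, -12.2]
force: [-0.0, 0.9, 0.4]
width: 0.0036
grasp_force: 0.0
t 12.3 ee [ 0.6515 -0.014   0.2662] ori [ 1.799e+02 -1.000e-01 -1.220e+01] F [-0.   0.9  0.4] w 0.0036 g 0.0 q [-11.  31.  77.  -0.  72.  91.]
 knob [-118.1  -49.    24.7] 82
 knob [-120.7  -44.1   22.3] 51
(array([-0.1507, -0.2254,  0.1174]), array([-0.0731, -0.9994, -0.2607]))
[[ 0.86412142 -0.0662739  -0.49890073]
 [-0.05739488 -0.99780147  0.03313695]
 [-0.5        -0.         -0.8660254 ]]
```

Cover is at about 2.03 rad, on the stop. Next I'll tilt the tool toward the plate.

```bash
cat >> h.py <<'E'
def ptool(el,F):
    h=F[:3,2]*[1,1,0]; h/=np.linalg.norm(h); a=np.radians(el); z=-np.cos(a)*h-np.sin(a)*np.array([0,0,1]); y=-F[:3,1]; return np.c_[np.cross(y,z),y,z]
E
python3 -m inch '[[0.03,-0.05,0,-0.01,-0.15,-0.04,-1],[0.03,-0.1,0,-0.02,-0.3,-0.08,-1],[0,-0.15,0.02,-0.03,-0.5,-0.13,-1],[-0.05,-0.2,0.04,-0.05,-0.7,-0.18,-1],[-0.1,-0.225,0.06,-0.06,-0.85,-0.22,-1],[-0.15,-0.225,0.09,-0.073,-1,-0.26,-1],[-0.151,-0.225,0.117,-0.073,-1,-0.26,-1],[-0.151,-0.225,0.117,-0.073,-1,-0.26,-1]]'
python3 - <<'E'
from h import *
g,R0=state(); R=ptool(60,RK); tip=g+R0[:,2]*.019; print("tip",loc(RK,tip).round(1))
print(plan(pt(RK,-42,-8,14)-R[:,2]*.019,R)); 
d=cam("side"); c=proj(d,pt(RK,-40,0,10)).astype(int)[0]
a=d["frame"][c[1]-75:c[1]+75,c[0]-100:c[0]+100]; cv2.imwrite("pics/p1.png",cv2.resize(a,None,fx=4,fy=4,interpolation=cv2.INTER_CUBIC)[...,::-1])
E
```

```text
time_s: 13.4
ee_pos: [0.5761, 0.1741, 0.1766]
orientation: [179.8, 30.1, -4.3]
force: [0.3, -0.8, -0.3]
width: 0.0005
grasp_force: 0.0
t 13.4 ee [0.5761 0.1741 0.1766] ori [179.8  30.1  -4.3] F [ 0.3 -0.8 -0.3] w 0.0005 g 0.0 q [ 4. 45. 69.  4. 95. 98.]
tip [[-78.2 -13.5  59.7]]
(array([ 0.0114, -0.0074,  0.0769]), array([-0.0018,  0.0042, -0.0131]))
```

View pics/p1.png

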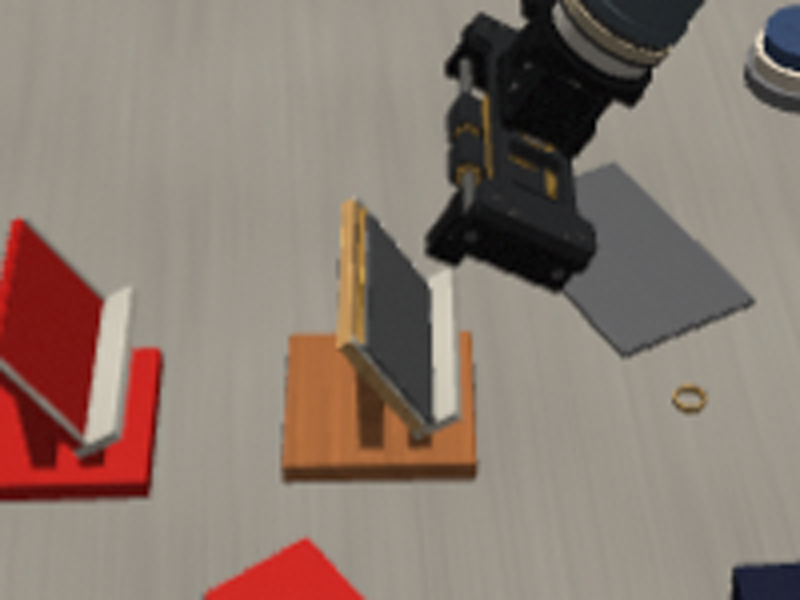

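The gripper stands in front of the grey plate, at crop (395,310), with closed fingers and the ledge clear. I'll approach to 6 mm off, then creep in.

```bash

python3 -m inch '[[0.005,-0.004,0.015,0,0,0,-1],[0.008,-0.0074,0.03,0,0,-0.01,-1],[0.0114,-0.0074,0.045,0,0,-0.01,-1],[0.0114,-0.0074,0.06,0,0,-0.01,-1],[0.0114,-0.0074,0.07,0,0,-0.01,-1],[0.0114,-0.0074,0.077,0,0,-0.01,-1],[0.0114,-0.0074,0.077,0,0,-0.01,-1],[0.0114,-0.0074,0.077,0,0,-0.01,-1]]'
python3 - <<'E'
from h import *
g,R0=state(); tip=g+R0[:,2]*.019; print("tip",loc(RK,tip).round(1))
print("1mm -z:",(R0.T@RK[:3,2]*-1/750).round(5),"10mm +y",(R0.T@RK[:3,1]*10/750).round(5))
E
```

```text
time_s: 14.45
ee_pos: [0.5552, 0.1822, 0.124]
orientation: [-179.9, 30.0, -3.8]
force: [0.6, -0.2, -1.4]
width: 0.0007
grasp_force: 0.0
t 14.45 ee [0.5552 0.1822 0.124 ] ori [-179.9   30.    -3.8] F [ 0.6 -0.2 -1.4] w 0.0007 g 0.0 q [ 5. 48. 74.  4. 88. 98.]
tip [[-43.3  -6.9  14.9]]
1mm -z: [-0.00067  0.       0.00115] 10mm +y [-0.000e+00 -1.333e-02  2.000e-05]
```

```bash

python3 -m inch '[[0.0069,0,0.004,0,0,0,-1],[0.0069,0,0.004,0,0,0,-1],[0.0062,0,0.0052,0,0,0,-1],[0.0059,0,0.0058,0,0,0,-1],[0.0056,0,0.0063,0,0,0,-1],[0.0056,0,0.0063,0,0,0,-1],[0.0056,0,0.0063,0,0,0,-1],[0.0056,0,0.0063,0,0,0,-1]]'
python3 - <<'E'
from h import *
g,R0=state(); tip=g+R0[:,2]*.019; print("tip",loc(RK,tip).round(1))
E
```

```text
time_s: 15.45
ee_pos: [0.5569, 0.182, 0.1177]
orientation: [-179.9, 29.9, -3.8]
force: [4.7, -0.8, 2.6]
width: 0.0002
grasp_force: 2.3
t 15.45 ee [0.5569 0.182  0.1177] ori [-179.9   29.9   -3.8] F [ 4.7 -0.8  2.6] w 0.0002 g 2.3 q [ 5. 48. 74.  4. 88. 97.]
tip [[-37.   -6.9  13.3]]
```

```bash

python3 -m inch '[[-0.0003,0,0.0005,0,0,0,-1],[-0.0003,0,0.0005,0,0,0,-1],[-0.0003,-0.003,0.0005,0,0,0,-1],[-0.0003,-0.006,0.0005,0,0,0,-1],[-0.0003,-0.01,0.0005,0,0,0,-1],[-0.0003,-0.014,0.0005,0,0,0,-1],[-0.0003,-0.018,0.0005,0,0,0,-1],[-0.0003,-0.02,0.0005,0,0,0,-1]]'
cat > py.py <<'E'
from h import *
g,R0=state(); tip=g+R0[:,2]*.019; print("tip",loc(RK,tip).round(1))
for n in("side","top"):
    d=cam(n); C=cloud(d).reshape(-1,3); f=d["frame"].reshape(-1,3).astype(int); r,g,b=f.T; L=loc(RK,C)
    m=(abs(L[:,1])<130)&(L[:,0]>-88)&(L[:,0]<0)&(abs(L[:,2]-7)<6)&(r<85)&(r>40)&(abs(r-b)<12)
    print(n," plate y",np.percentile(L[m,1],[1,99]).round(1),"z",np.median(L[m,2]).round(1),m.sum())
    a=(L[:,0]<-60); 
    for q in(a,~a): print("   ",np.percentile(L[m&q,1],[1,99]).round(1))
E
python3 py.py
```

```text
time_s: 16.45
ee_pos: [0.5578, 0.1966, 0.1177]
orientation: [-180.0, 29.9, -3.8]
force: [4.5, -2.4, 3.3]
width: 0.0006
grasp_force: 3.0
t 16.45 ee [0.5578 0.1966 0.1177] ori [-180.    29.9   -3.8] F [ 4.5 -2.4  3.3] w 0.0006 g 3.0 q [ 6. 48. 73.  5. 88. 99.]
tip [[-36.9   7.7  13.2]]
side  plate y [-59.2  67.8] z 7.6 435
    [-57.8  69.1]
    [-59.3  66.6]
top  plate y [-56.  -21.3] z 8.4 222
    [-55.9 -28.5]
    [-55.7 -20.8]
```

```bash

python3 -m inch '[[0,-0.005,0,0,0,0,-1],[0,-0.009,0,0,0,0,-1],[0,-0.013,0,0,0,0,-1],[0,-0.017,0,0,0,0,-1],[0,-0.021,0,0,0,0,-1],[0,-0.025,0,0,0,0,-1],[0,-0.028,0,0,0,0,-1],[0,-0.028,0,0,0,0,-1]]'
python3 py.py
```

```text
time_s: 17.55
ee_pos: [0.5592, 0.2178, 0.1177]
orientation: [-180.0, 29.9, -3.8]
force: [5.4, -2.2, 2.9]
width: 0.0007
grasp_force: 3.0
t 17.55 ee [0.5592 0.2178 0.1177] ori [-180.    29.9   -3.8] F [ 5.4 -2.2  2.9] w 0.0007 g 3.0 q [  8.  49.  72.   6.  89. 100.]
tip [[-37.   28.9  13.2]]
side  plate y [-38.6  89.4] z 7.6 421
    [-37.9  88.5]
    [-38.7  89.6]
top  plate y [-35.    4.5] z 8.2 245
    [-34.6  -4.5]
    [-34.9   4.8]
```

```bash

python3 -m inch '[[0,-0.005,0,0,0,0,-1],[0,-0.009,0,0,0,0,-1],[0,-0.013,0,0,0,0,-1],[0,-0.017,0,0,0,0,-1],[0,-0.021,0,0,0,0,-1],[0,-0.024,0,0,0,0,-1],[0,-0.024,0,0,0,0,-1],[0,-0.024,0,0,0,0,-1]]'
python3 -m inch '[[0.001,0,-0.0017,0,0,0,-1],[0.0034,0,-0.006,0,0,0,-1],[0.007,0,-0.012,0,0,0,-1],[0.007,0,-0.03,0,0,0,-1],[0.007,0,-0.06,0,0,0,-1],[0.007,0,-0.1,0,0,0,-1],[0.007,0,-0.14,0,0,0,-1],[0.007,0,-0.16,0,0,0,-1]]'
python3 py.py
python3 - <<'E'
from h import *
# slope tool: axis = +x of face, closing along face z
def stool(F): z=F[:3,0]; y=F[:3,2]; return np.c_[np.cross(y,z),y,z]
R=stool(RK); print(R); g,R0=state()
print(np.degrees(Ro.from_matrix(R0.T@R).as_rotvec()))
R[:,:2]*=-1; print(np.degrees(Ro.from_matrix(R0.T@R).as_rotvec()))
E
```

```text
time_s: 18.65
ee_pos: [0.5603, 0.2357, 0.1177]
orientation: [-179.9, 29.9, -3.8]
force: [4.5, -1.0, 2.3]
width: -0.0001
grasp_force: 2.9
time_s: 19.65
ee_pos: [0.6252, 0.2316, 0.2208]
orientation: [-179.9, 29.9, -3.8]
force: [0.5, -0.0, 0.2]
width: 0.0002
grasp_force: 0.0
t 19.65 ee [0.6252 0.2316 0.2208] ori [-179.9   29.9   -3.8] F [ 0.5 -0.   0.2] w 0.0002 g 0.0 q [  8.  48.  56.   6. 106. 102.]
tip [[-93.7  47.1 121. ]]
side  plate y [-19.1 108.4] z 7.6 482
    [-18.9 105.5]
    [-19.  109.5]
top  plate y [-16.9  20.5] z 8.2 235
    [-17.   10.9]
    [-16.7  21. ]
[[ 0.0662739   0.86412142  0.49890073]
 [ 0.99780147 -0.05739488 -0.03313695]
 [ 0.          0.5        -0.8660254 ]]
t 19.75 ee [0.6252 0.2316 0.2202] ori [-179.9   29.8   -3.8] F [-0.2  0.5 -0.3] w 0.0003 g 0.0 q [  8.  48.  56.   6. 106. 102.]
[-46.70383598  46.52682684 -81.03754545]
[46.51226617 46.68921992 80.91070069]
```

```bash
cat >> h.py <<'E'
def stool(F): z=F[:3,0]; y=F[:3,2]; return np.c_[np.cross(y,z),y,z]
E
python3 -c "
from h import *
print(plan(pt(RK,-150,86,6),stool(RK)))"
```

```text
(array([-0.1456, -0.0517,  0.1217]), array([-1.5568,  1.5509, -2.7013]))
```

```bash

python3 -m inch '[[-0.018,-0.006,0.01,-0.07,0.07,-0.12,0],[-0.036,-0.013,0.025,-0.144,0.143,-0.25,0],[-0.054,-0.019,0.04,-0.216,0.215,-0.375,0],[-0.073,-0.026,0.055,-0.288,0.287,-0.5,0],[-0.091,-0.032,0.07,-0.36,0.359,-0.625,0],[-0.109,-0.039,0.085,-0.432,0.43,-0.75,0],[-0.127,-0.045,0.1,-0.504,0.502,-0.875,0],[-0.1456,-0.0517,0.1217,-0.576,0.574,-1,0]]'
python3 -m inch '[[0,0,0,-0.07,0.07,-0.12,0],[0,0,0,-0.144,0.143,-0.25,0],[0,0,0,-0.216,0.215,-0.375,0],[0,0,0,-0.288,0.287,-0.5,0],[0,0,0,-0.36,0.359,-0.625,0],[0,0,0,-0.432,0.43,-0.75,0],[0,0,0,-0.504,0.502,-0.875,0],[0,0,0,-0.576,0.574,-1,0]]'
python3 -c "
from h import *
g,R=state();print(loc(RK,g).round(1)); print(plan(pt(RK,-135,86,6),stool(RK)))"
```

```text
time_s: 20.75
ee_pos: [0.4849, 0.2797, 0.1934]
orientation: [174.9, 13.8, 29.3]
force: [-1.3, 1.2, -0.5]
width: 0.0436
grasp_force: 0.0
time_s: 21.75
ee_pos: [0.485, 0.2793, 0.1932]
orientation: [162.0, 2.7, 62.3]
force: [-0.4, -0.1, -0.6]
width: 0.0438
grasp_force: 0.0
t 21.75 ee [0.485  0.2793 0.1932] ori [162.    2.7  62.3] F [-0.4 -0.1 -0.6] w 0.0438 g 0.0 q [ 27.  28.  99. -23.  46.  69.]
[[-149.6   84.9    1.6]]
(array([0.0071, 0.0074, 0.0171]), array([-0.4136,  0.4058, -0.6933]))
```

```bash

python3 -m inch '[[0.002,0.002,0.003,-0.1,0.1,-0.17,0],[0.004,0.004,0.006,-0.2,0.2,-0.34,0],[0.007,0.0074,0.01,-0.3,0.3,-0.5,0],[0.007,0.0074,0.014,-0.414,0.406,-0.693,0],[0.007,0.0074,0.017,-0.414,0.406,-0.693,0],[0.007,0.0074,0.017,-0.414,0.406,-0.693,0],[0.007,0.0074,0.017,-0.414,0.406,-0.693,0],[0.007,0.0074,0.017,-0.414,0.406,-0.693,0]]'
python3 - <<'E'
from h import *
g,R=state();print(loc(RK,g).round(1)); print(plan(pt(RK,-56,86,6),stool(RK)))
a=[]
for n in("side","top"):
    d=cam(n); c=proj(d,pt(RK,-70,80,6)).astype(int)[0]; a.append(d["frame"][c[1]-55:c[1]+45,c[0]-50:c[0]+50])
cv2.imwrite("pics/g1.png",cv2.resize(np.hstack(a),None,fx=4,fy=4,interpolation=cv2.INTER_CUBIC)[...,::-1])
E
```

```text
time_s: 22.75
ee_pos: [0.4975, 0.2799, 0.184]
orientation: [149.9, -0.1, 86.0]
force: [0.2, -0.4, -0.2]
width: 0.0436
grasp_force: 0.0
t 22.75 ee [0.4975 0.2799 0.184 ] ori [ 1.499e+02 -1.000e-01  8.600e+01] F [ 0.2 -0.4 -0.2] w 0.0436 g 0.0 q [ 25.  27. 111. -44.  20.  68.]
[[-135.3   86.8    8.5]]
(array([-0.0011, -0.0035,  0.1057]), array([ 0.0048, -0.0002, -0.0075]))
```

View pics/g1.png

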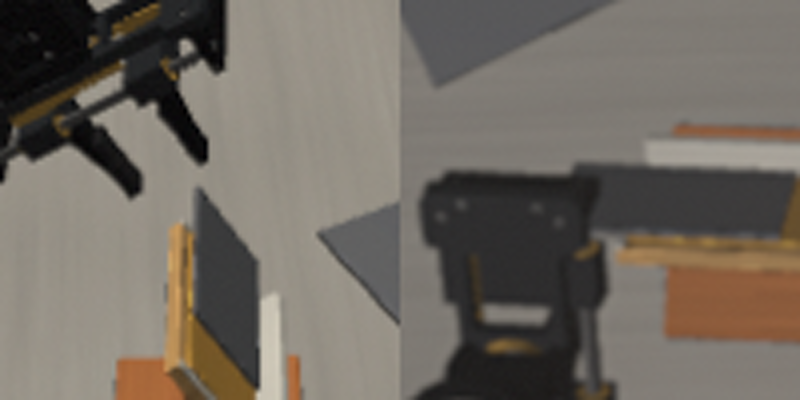

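The side crop shows both fingers (tips (140,190) and (205,155)) straddling the line of the grey plate's overhanging end. I'll go down the slope in steps, watching the force.

```bash

python3 -m inch '[[-0.001,-0.0035,0.01,0,0,0,0],[-0.001,-0.0035,0.02,0,0,0,0],[-0.001,-0.0035,0.035,0,0,0,0],[-0.001,-0.0035,0.05,0,0,0,0],[-0.001,-0.0035,0.065,0,0,0,0],[-0.001,-0.0035,0.08,0,0,0,0],[-0.001,-0.0035,0.095,0,0,0,0],[-0.001,-0.0035,0.105,0,0,0,0]]'
python3 -c "
from h import *
g,R=state();print(loc(RK,g).round(1)); print(plan(pt(RK,-56,86,6),stool(RK)))"
```

```text
time_s: 23.85
ee_pos: [0.5345, 0.2763, 0.1136]
orientation: [149.9, -0.1, 86.0]
force: [0.1, 0.1, 0.5]
width: 0.0434
grasp_force: 0.0
t 23.85 ee [0.5345 0.2763 0.1136] ori [ 1.499e+02 -1.000e-01  8.600e+01] F [0.1 0.1 0.5] w 0.0434 g 0.0 q [ 23.  36. 110. -64.  15.  87.]
[[-55.7  85.7   5.4]]
(array([ 0.0004,  0.0007, -0.0003]), array([ 0.003 ,  0.0007, -0.0067]))
```

```bash

python3 -m inch '[[0,0,0,0,0,0,-0.2],[0,0,0,0,0,0,-0.4],[0,0,0,0,0,0,-0.6],[0,0,0,0,0,0,-0.75],[0,0,0,0,0,0,-1],[0,0,0,0,0,0,-1],[0,0,0,0,0,0,-1],[0,0,0,0,0,0,-1]]'
python3 -c "
from h import *
g,R=state();print(loc(RK,g).round(1)); print((R.T@RK[:3,:3]).round(3))"
```

```text
time_s: 24.85
ee_pos: [0.5347, 0.2766, 0.1148]
orientation: [149.8, -0.1, 86.1]
force: [2.5, -0.7, 3.0]
width: 0.0039
grasp_force: 30.0
t 24.85 ee [0.5347 0.2766 0.1148] ori [ 1.498e+02 -1.000e-01  8.610e+01] F [ 2.5 -0.7  3. ] w 0.0039 g 30.0 q [ 23.  36. 110. -64.  15.  87.]
[[-56.7  86.    6.3]]
[[-0.     1.     0.003]
 [-0.003 -0.003  1.   ]
 [ 1.     0.     0.003]]
```

```bash

python3 -m inch '[[0,0.003,-0.003,0,0,0,-1],[0,0.008,-0.008,0,0,0,-1],[0,0.02,-0.02,0,0,0,-1],[0,0.035,-0.04,0,0,0,-1],[0,0.05,-0.065,0,0,0,-1],[0,0.065,-0.09,0,0,0,-1],[0,0.08,-0.12,0,0,0,-1],[0,0.09,-0.14,0,0,0,-1]]'
cat > pl.py <<'E'
from h import *
g,R0=state(); f0=stool(RK) if 0 else R0
T=np.eye(4); T[:3,:3]=np.c_[R0[:,2],R0[:,0],R0[:,1]]; T[:3,3]=g
for n in("side","top"):
    d=cam(n,"l_"+n); C=cloud(d).reshape(-1,3); f=d["frame"].reshape(-1,3).astype(int); r,gg,b=f.T; L=loc(T,C)
    m=(L[:,1]<-12)&(L[:,1]>-120)&(abs(L[:,0])<70)&(abs(L[:,2]-2)<6)&(r<100)&(r>40)&(abs(r-b)<14)
    P=L[m]; print(n,m.sum(),"y",np.percentile(P[:,1],[1,99]).round(1),"x",np.percentile(P[:,0],[1,99]).round(1))
    if m.sum()>50: print("  rect",cv2.minAreaRect(P[:,:2].astype(np.float32)))
E
python3 pl.py
```

```text
time_s: 25.85
ee_pos: [0.5383, 0.2756, 0.2386]
orientation: [150.1, -0.1, 86.0]
force: [-0.2, -0.0, -2.6]
width: 0.0037
grasp_force: 30.0
t 25.85 ee [0.5383 0.2756 0.2386] ori [ 1.501e+02 -1.000e-01  8.600e+01] F [-0.2 -0.  -2.6] w 0.0037 g 30.0 q [ 23.  24. 104. -28.  28.  49.]
side 448 y [-106.6  -13.1] x [-44.7  57.8]
  rect ((-4.0628204345703125, -60.40977478027344), (96.57979583740234, 128.9574737548828), 89.84645080566406)
top 829 y [-101.8  -13.5] x [-50.   51.6]
  rect ((-7.060077667236328, -57.55274200439453), (125.64188385009766, 90.93280029296875), 0.18988564610481262)
```

```bash
cat >> pl.py <<'E'
    for lo in range(-100,-20,15):
        q=(P[:,1]>lo)&(P[:,1]<lo+15); 
        if q.sum()>5: print("   ",lo,P[q,0].min().round(1),P[q,0].max().round(1),np.median(P[q,2]).round(1))
E
python3 pl.py
python3 -c "
from h import *
p=pt(AN,-40-16.7-60,16+40,2+30); print(p,plan(p,stool(AN)))"
```

```text
t 25.95 ee [0.5393 0.276  0.2398] ori [149.9  -0.2  86. ] F [ 0.7 -0.3 -1.8] w 0.0038 g 30.0 q [ 23.  23. 104. -28.  28.  49.]
side 444 y [-106.8  -13.1] x [-25.1  55.5]
  rect ((-5.1319732666015625, -60.353336334228516), (124.79570770263672, 96.19398498535156), 1.6340664625167847)
    -100 -22.7 55.7 1.4
    -85 -23.0 54.6 1.2
    -70 -21.6 55.0 1.4
    -55 -22.9 56.6 1.3
    -40 -68.3 56.4 1.3
    -25 -25.8 55.9 1.2
top 825 y [-103.2  -13.6] x [-66.3  53.9]
  rect ((-5.042610168457031, -58.326820373535156), (125.99208068847656, 91.73213195800781), 0.49701353907585144)
    -100 -23.8 54.4 0.9
    -85 -24.6 52.3 0.9
    -70 -22.9 50.9 1.0
    -55 -23.3 54.3 0.8
    -40 -68.3 53.7 0.8
    -25 9.5 57.6 0.8
[ 0.63266258 -0.13237442  0.18206516] (array([-0.5335,  0.1045,  0.1415]), array([-0.0014, -0.1314,  0.2242]))
```

View pics/l_side.png

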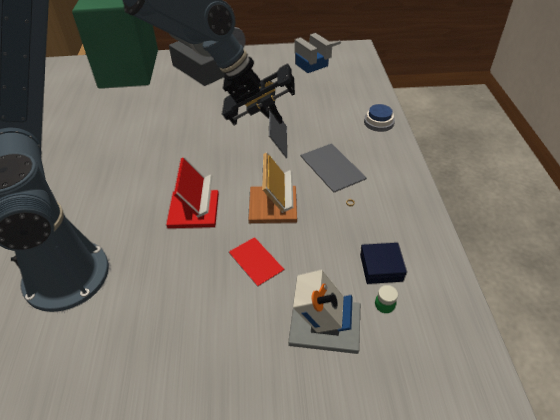

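The side picture shows the grey plate hanging straight from the fingers at (277,135). The brass plate is undisturbed in the rest at (278,185), and the cover is swung up at (322,300). I'll carry it across next.

```bash
python3 -c "
from h import *
p=pt(AN,-86,56,47); print(p,plan(p+[0,0,.075],stool(AN)))"
```

```text
[ 0.66040405 -0.13816991  0.16297818] (array([-0.5385,  0.1741,  0.0956]), array([-0.0014, -0.1314,  0.2242]))
```

```bash

python3 -m inch '[[-0.02,0.006,0.003,0,0,0,-1],[-0.05,0.015,0.008,0,0,0,-1],[-0.09,0.028,0.016,0,0,0,-1],[-0.13,0.042,0.023,0,0,0,-1],[-0.17,0.055,0.03,0,0,0,-1],[-0.21,0.068,0.037,0,0,0,-1],[-0.25,0.08,0.044,0,0,0,-1],[-0.28,0.09,0.05,0,0,0,-1]]'
python3 -c "
from h import *
state(); p=pt(AN,-86,56,47); print(plan(p+[0,0,.075],stool(AN)))"
```

```text
time_s: 27.05
ee_pos: [0.6011, 0.0596, 0.2378]
orientation: [150.2, -0.1, 86.0]
force: [-0.0, 0.0, -2.0]
width: 0.0038
grasp_force: 30.0
t 27.05 ee [0.6011 0.0596 0.2378] ori [ 1.502e+02 -1.000e-01  8.600e+01] F [-0.  0. -2.] w 0.0038 g 30.0 q [ -5.  22. 107.   2.  21.  -3.]
(array([-0.2572,  0.0849,  0.0439]), array([-0.006 , -0.1317,  0.2226]))
```

```bash

python3 -m inch '[[-0.03,0.01,0.005,0,-0.015,0.025,-1],[-0.07,0.023,0.012,0,-0.03,0.055,-1],[-0.11,0.036,0.019,0,-0.05,0.085,-1],[-0.15,0.05,0.026,0,-0.07,0.12,-1],[-0.19,0.063,0.033,0,-0.09,0.16,-1],[-0.22,0.073,0.038,-0.003,-0.11,0.19,-1],[-0.245,0.081,0.042,-0.006,-0.13,0.22,-1],[-0.257,0.085,0.044,-0.006,-0.132,0.222,-1]]'
python3 -c "
from h import *
g,R=state(); print(loc(AN,g).round(1)); print(plan(pt(AN,-86,56,47),stool(AN)))"
```

```text
time_s: 28.05
ee_pos: [0.6604, -0.137, 0.2426]
orientation: [149.8, -0.0, 78.3]
force: [-1.3, 0.1, -1.9]
width: 0.0038
grasp_force: 30.0
t 28.05 ee [ 0.6604 -0.137   0.2426] ori [149.8  -0.   78.3] F [-1.3  0.1 -1.9] w 0.0038 g 30.0 q [-24.  26.  98.  13.  27. -22.]
[[-152.    57.1   86.6]]
(array([-0.0015, -0.0531,  0.0879]), array([ 0.0073, -0.0015,  0.0012]))
```

```bash

python3 -m inch '[[0,-0.006,0.01,0,0,0,-1],[-0.001,-0.013,0.022,0,0,0,-1],[-0.0015,-0.02,0.033,0,0,0,-1],[-0.0015,-0.027,0.045,0,0,0,-1],[-0.0015,-0.034,0.056,0,0,0,-1],[-0.0015,-0.042,0.07,0,0,0,-1],[-0.0015,-0.049,0.082,0,0,0,-1],[-0.0015,-0.053,0.088,0,0,0,-1]]'
python3 - <<'E'
from h import *
g,R=state(); print(loc(AN,g).round(1))
ims=[]
for n in("side","top"):
    d=cam(n); C=cloud(d).reshape(-1,3); f=d["frame"].reshape(-1,3).astype(int); r,gg,b=f.T; L=loc(AN,C)
    m=(L[:,1]<44)&(L[:,1]>-60)&(L[:,0]>-112)&(L[:,0]<-20)&(abs(L[:,2]-48)<7)&(r<110)&(abs(r-b)<14)
    P=L[m]; print(n,m.sum(),"y",np.percentile(P[:,1],[1,99]).round(1),"x",np.percentile(P[:,0],[2,98]).round(1),"z",np.median(P[:,2]).round(1))
    A=np.c_[P,np.ones(len(P))][:,[0,1,3]]; print("  z slope x,y (rad)",np.linalg.lstsq(A,P[:,2],rcond=None)[0][:2].round(3))
    m=(abs(L[:,1])<38)&(L[:,0]>-103)&(L[:,0]<-8)&(abs(L[:,2])<5)&(r>70)&(r-b<45); print("  face z",np.median(L[m,2]).round(1),m.sum())
    m=(b-r>20)&(abs(L[:,0])<6)&(L[:,2]>0)&(L[:,2]<20)&(abs(L[:,1])<50); print("  ledge y",np.percentile(L[m,1],[2,98]).round(1),"x",np.percentile(L[m,0],[10,50]).round(1),m.sum())
    c=proj(d,pt(AN,-60,10,20)).astype(int)[0]; ims.append(d["frame"][c[1]-50:c[1]+50,c[0]-50:c[0]+50])
cv2.imwrite("pics/a1.png",cv2.resize(np.hstack(ims),None,fx=4,fy=4,interpolation=cv2.INTER_CUBIC)[...,::-1])
print(plan(pt(AN,-62,56,47),stool(AN)))
E
```

```text
time_s: 29.05
ee_pos: [0.6589, -0.1371, 0.165]
orientation: [149.8, -0.0, 78.3]
force: [0.6, -0.2, -2.4]
width: 0.0038
grasp_force: 30.0
t 29.05 ee [ 0.6589 -0.1371  0.165 ] ori [149.8  -0.   78.3] F [ 0.6 -0.2 -2.4] w 0.0038 g 30.0 q [-24.  33. 102.  22.  17. -31.]
[[-85.6  56.7  46.5]]
side 771 y [-47.4  42.6] x [-108.2  -29.5] z 48.9
  z slope x,y (rad) [ 0.013 -0.002]
  face z 0.8 468
  ledge y [-41.9  10. ] x [-0.8  0.9] 171
top 330 y [-45.6  36.2] x [-109.8  -30.2] z 47.2
  z slope x,y (rad) [0.012 0.001]
  face z -0.1 150
  ledge y [-39.1 -12.9] x [-3.2  0.4] 28
(array([-0.0011,  0.0005,  0.0317]), array([ 0.0064, -0.0023,  0.0016]))
```

View pics/a1.png

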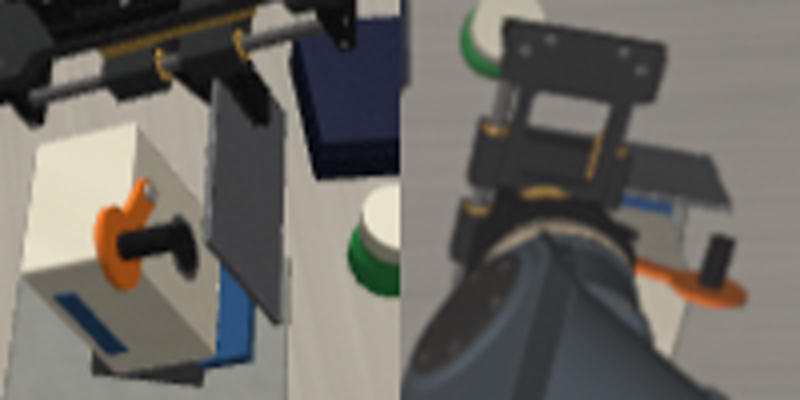

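The side crop shows the plate parallel to the face, at crop (245,200), in front of the ledge. The cover is up and aside at (125,245) and the window at (185,245) is clear. I'll lower it to about 5 mm above the ledge, then move in.

```bash

python3 -m inch '[[-0.001,0,0.008,0,0,0,-1],[-0.001,0,0.016,0,0,0,-1],[-0.001,0,0.024,0,0,0,-1],[-0.001,0,0.032,0,0,0,-1],[-0.001,-0.01,0.032,0,0,0,-1],[-0.001,-0.02,0.032,0,0,0,-1],[-0.001,-0.03,0.032,0,0,0,-1],[-0.001,-0.038,0.032,0,0,0,-1]]'
python3 - <<'E'
from h import *
g,R=state(); print(loc(AN,g).round(1)); print(plan(pt(AN,-61,55,4.5),stool(AN)))
for n in("side",):
    d=cam(n); C=cloud(d).reshape(-1,3); f=d["frame"].reshape(-1,3).astype(int); r,gg,b=f.T; L=loc(AN,C)
    m=(L[:,1]<44)&(L[:,1]>-60)&(L[:,0]>-95)&(L[:,0]<4)&(abs(L[:,2]-20)<7)&(r<110)&(abs(r-b)<14)
    P=L[m]; print(n,m.sum(),"y",np.percentile(P[:,1],[1,99]).round(1),"x",np.percentile(P[:,0],[2,98]).round(1),"z",np.median(P[:,2]).round(1))
E
```

```text
time_s: 30.15
ee_pos: [0.6458, -0.135, 0.1306]
orientation: [149.8, -0.0, 78.3]
force: [-0.1, -0.4, -2.6]
width: 0.0038
grasp_force: 30.0
t 30.15 ee [ 0.6458 -0.135   0.1306] ori [149.8  -0.   78.3] F [-0.1 -0.4 -2.6] w 0.0038 g 30.0 q [-24.  36. 105.  33.  12. -43.]
[[-62.4  56.1  17.9]]
(array([-0.0014, -0.0179,  0.0018]), array([ 0.0075, -0.002 ,  0.002 ]))
side 765 y [-48.3  43.3] x [-84.9  -8. ] z 20.3
```

```bash

python3 -m inch '[[0,-0.004,0,0,0,0,-1],[0,-0.008,0,0,0,0,-1],[0,-0.012,0,0,0,0,-1],[0,-0.015,0,0,0,0,-1],[0,-0.017,0,0,0,0,-1],[0,-0.0185,0,0,0,0,-1],[0,-0.0185,0.002,0,0,0,-1],[0,-0.0185,0.004,0,0,0,-1]]'
cat > m.py <<'E'
from h import *
g,R=state(); print("grasp",loc(AN,g).round(1))
for n in("side",):
    d=cam(n); C=cloud(d).reshape(-1,3); f=d["frame"].reshape(-1,3).astype(int); r,gg,b=f.T; L=loc(AN,C)
    m=(L[:,1]<44)&(L[:,1]>-60)&(L[:,0]>-95)&(L[:,0]<6)&(abs(L[:,2]-5)<5)&(r<110)&(abs(r-b)<14)
    P=L[m]; print(n,m.sum(),"y",np.percentile(P[:,1],[1,99]).round(1),"x",np.percentile(P[:,0],[2,98]).round(1),"z",np.median(P[:,2]).round(1))
    A=np.c_[P,np.ones(len(P))][:,[0,1,3]]; print("  slope",np.linalg.lstsq(A,P[:,2],rcond=None)[0][:2].round(3))
E
python3 m.py
```

```text
time_s: 31.2
ee_pos: [0.6367, -0.1333, 0.1214]
orientation: [149.7, -0.0, 78.3]
force: [-0.0, -0.5, -1.3]
width: 0.0039
grasp_force: 30.0
t 31.2 ee [ 0.6367 -0.1333  0.1214] ori [149.7  -0.   78.3] F [-0.  -0.5 -1.3] w 0.0039 g 30.0 q [-24.  36. 106.  41.  10. -51.]
grasp [[-59.1  55.9   5.3]]
side 744 y [-48.7  42.9] x [-81.6  -4.6] z 7.7
  slope [ 0.016 -0.004]
```

```bash

python3 -m inch '[[0,-0.001,0,0,0,0,-1],[0,-0.002,0,0,0,0,-1],[0,-0.002,0.0007,0,0,0,-1],[0,-0.002,0.0014,0,0,0,-1],[0,-0.002,0.0021,0,0,0,-1],[0,-0.002,0.0028,0,0,0,-1],[0,-0.002,0.0028,0,0,0,-1],[0,-0.002,0.0028,0,0,0,-1]]'
python3 m.py
```

```text
time_s: 32.25
ee_pos: [0.6363, -0.1332, 0.1188]
orientation: [149.7, -0.0, 78.3]
force: [0.3, 0.1, -2.2]
width: 0.0037
grasp_force: 30.0
t 32.25 ee [ 0.6363 -0.1332  0.1188] ori [149.7  -0.   78.3] F [ 0.3  0.1 -2.2] w 0.0037 g 30.0 q [-25.  37. 106.  42.  10. -53.]
grasp [[-57.1  55.9   3.6]]
side 734 y [-48.8  43.1] x [-79.5  -3.3] z 6.0
  slope [ 0.012 -0.004]
```

Still no contact, so I'll creep down another 1.5 mm and in 0.5 mm.

```bash

python3 -m inch '[[0,-0.0007,0.0004,0,0,0,-1],[0,-0.0007,0.0008,0,0,0,-1],[0,-0.0007,0.0012,0,0,0,-1],[0,-0.0007,0.0016,0,0,0,-1],[0,-0.0007,0.002,0,0,0,-1],[0,-0.0007,0.002,0,0,0,-1],[0,-0.0007,0.002,0,0,0,-1],[0,-0.0007,0.002,0,0,0,-1]]'
python3 m.py
```

```text
time_s: 33.3
ee_pos: [0.6362, -0.133, 0.1179]
orientation: [149.7, -0.0, 78.3]
force: [-4.8, 1.3, 4.7]
width: 0.0038
grasp_force: 30.0
t 33.3 ee [ 0.6362 -0.133   0.1179] ori [149.7  -0.   78.3] F [-4.8  1.3  4.7] w 0.0038 g 30.0 q [-24.  37. 107.  43.   9. -53.]
grasp [[-56.3  56.1   3. ]]
side 731 y [-48.5  43.1] x [-78.9  -3. ] z 5.3
  slope [ 0.014 -0.003]
```

Contact with the ledge (about 7 N). Release now.

```bash

python3 -m inch '[[0,-0.0005,-0.0005,0,0,0,-1],[0,-0.0005,-0.0005,0,0,0,-1],[0,-0.0005,-0.0005,0,0,0,-0.9],[0,-0.0005,-0.0005,0,0,0,-0.8],[0,-0.0005,-0.0005,0,0,0,-0.7],[0,-0.0005,-0.0005,0,0,0,-0.5],[0,-0.0005,-0.0005,0,0,0,-0.3],[0,-0.0005,-0.0005,0,0,0,-0.3]]'
python3 m.py
```

```text
time_s: 34.35
ee_pos: [0.6361, -0.1332, 0.1174]
orientation: [149.7, -0.0, 78.3]
force: [-1.0, -0.8, -0.0]
width: 0.0288
grasp_force: 0.0
t 34.35 ee [ 0.6361 -0.1332  0.1174] ori [149.7  -0.   78.3] F [-1.  -0.8 -0. ] w 0.0288 g 0.0 q [-25.  37. 107.  43.   9. -54.]
grasp [[-55.9  55.9   2.8]]
side 726 y [-48.5  43.2] x [-79.4  -2.1] z 5.0
  slope [ 0.01  -0.002]
```

```bash

python3 -m inch '[[0,0,-0.005,0,0,0,-0.3],[0,0,-0.015,0,0,0,-0.3],[0,0,-0.03,0,0,0,-0.3],[0,0,-0.05,0,0,0,-0.3],[0,0,-0.08,0,0,0,-0.3],[0,0,-0.12,0,0,0,-0.3],[0.05,0,-0.16,0,0,0,-0.3],[0.1,0,-0.2,0,0,0,-0.3]]'
python3 -m inch '[[0.05,0,0,0,0,0,-0.3],[0.1,0,0,0,0,0,-0.3],[0.15,0,0,0,0,0,-0.3],[0.2,0,0,0,0,0,-0.3],[0.2,0,0,0,0,0,-0.3],[0.2,0,0,0,0,0,-0.3],[0.2,0,0,0,0,0,-0.3],[0.2,0,0,0,0,0,-0.3]]'
cat >> m.py <<'E'
ims=[]
for n in("side","top"):
    d=cam(n); C=cloud(d).reshape(-1,3); f=d["frame"].reshape(-1,3).astype(int); r,gg,b=f.T; L=loc(AN,C)
    m=(L[:,1]<95)&(L[:,1]>-60)&(L[:,0]>-95)&(L[:,0]<6)&(abs(L[:,2]-5)<5)&(r<110)&(abs(r-b)<14)
    P=L[m]; print(n,m.sum(),"y",np.percentile(P[:,1],[1,99]).round(1),"x",np.percentile(P[:,0],[2,98]).round(1),"z",np.median(P[:,2]).round(1))
    for lo in range(-45,80,25):
        q=(P[:,1]>lo)&(P[:,1]<lo+25); print("   ",lo,np.percentile(P[q,0],[1,99]).round(1))
    c=proj(d,pt(AN,-60,10,20)).astype(int)[0]; ims.append(d["frame"][c[1]-50:c[1]+50,c[0]-50:c[0]+50])
cv2.imwrite("pics/f1.png",cv2.resize(np.hstack(ims),None,fx=4,fy=4,interpolation=cv2.INTER_CUBIC)[...,::-1])
E
python3 m.py
```

```text
time_s: 35.4
ee_pos: [0.5764, -0.0442, 0.2482]
orientation: [149.7, 0.0, 78.2]
force: [0.9, -0.4, -0.8]
width: 0.0303
grasp_force: 0.0
time_s: 36.4
ee_pos: [0.6076, 0.1014, 0.247]
orientation: [149.7, -0.0, 78.2]
force: [-0.2, 0.2, 0.1]
width: 0.0304
grasp_force: 0.0
t 36.4 ee [0.6076 0.1014 0.247 ] ori [149.7  -0.   78.2] F [-0.2  0.2  0.1] w 0.0304 g 0.0 q [  2.  23. 104. -17.  25.  28.]
grasp [[-206.2  279.7    1.8]]
side 743 y [-48.5  43.2] x [-79.7  -2.7] z 5.1
  slope [ 0.015 -0.002]
side 1007 y [-48.1  79.6] x [-79.3  -2. ] z 4.9
    -45 [-81.   -2.7]
    -20 [-92.6  -0.9]
    5 [-79.5  -3.8]
    30 [-78.5   0.2]
    55 [-79.    1.8]
top 785 y [-45.3  81.2] x [-83.4  -5.4] z 4.1
    -45 [-82.3  -6. ]
    -20 [-92.2  -9.1]
    5 [-92.7  -7.2]
    30 [-83.7  -0.9]
    55 [-83.2  -2.2]
```

View pics/f1.png

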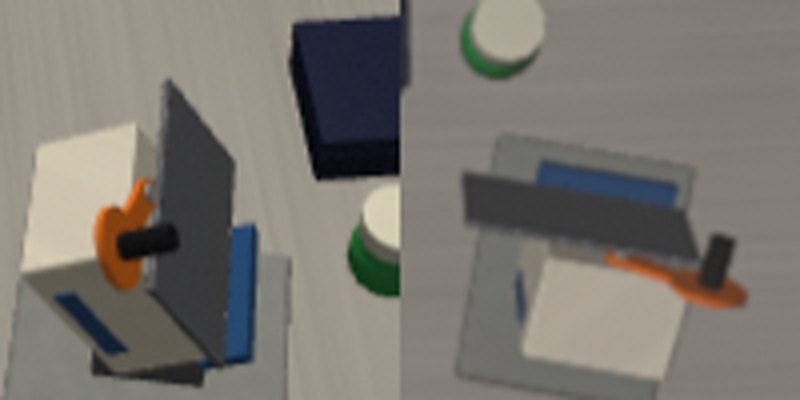

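The plate leans flat on the face, standing on the blue ledge (side crop (195,220), top crop (580,215)). The window is covered, the cover is up at (120,245), and the jar and box are in place. I'll hand it in.

```bash
python3 -c "
from bench import ticket
print(ticket.close_job())"
```

```text
the job is handed in; nothing more can be done
None
```

I handed the job in at 36 s with the grey plate released, leaning flat on the analyser's ledge and covering the window, the dust cover swung to its stop, and the brass plate still in the rest; the hand-in returned no verdict.

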